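# Push the sage tin up the ramp onto the bench scale

## Task

Weigh the sage-green tin: push it, without lifting it off its support, up the ramp in front of it onto the steel plate of the bench scale, so that it stands upright in the middle of the plate and roughly square to it. Leave the pink tin where it stands.

Things in the scene. Friction and masses are not known exactly. Their poses are not given: they have to be found in the camera images.
- sage_tin_centre (a point): Centre (23 mm above the underside) of the loose tin with sage-green lid and band: 84 x 84 mm, 46 high including the 72 mm square lid 4 mm proud, flat upright sides, smooth (slides easily), 0.3 to 0.65 kg. x and y lie square to its sides, z up. It stands on the table before one of the scale's two ramps, facing it within about 10 degrees.
- pink_tin_centre (a point): Centre of the other tin, same shape and size, with a pink lid and band; it stands beside the opposite ramp and must stay there. Which tin is on which side varies.
- plate (a point): Middle of the top face of the fixed bench scale's steel plate, 12 mm above the table; 180 mm along x, 150 along y, z up. On its +y and -y sides a grey ramp, 180 mm wide, falls evenly from the plate's edge (75 mm from the middle) to the table (165 mm), with no step. A readout box 45 mm high stands 105 to 175 mm away along +x; else a tool 24 mm above the table clears it all.
There are look-alikes about, which are no part of the job. Leave any purple or red look-alike of the part that bears sage_tin_centre alone.

How it is judged:
By the outcome, as a careful person would: the job done as asked, in the order asked, and still so for the second after the job is handed in, with the robot touching nothing.
It also fails if it takes over 40 s, if anything falls off the work surface, if the arm or the gripper's body presses on something with over 40 N, if the wrist force passes 120 N, or if a joint passes its speed limit or range.

## Robot

A 6-joint arm with a two-finger parallel gripper is mounted at the origin on the work surface. World frame = base frame: x ahead of the robot, y to its left, z up, the work surface at z = 0. Lengths are in m, angles in rad, forces in N, time in s.
With the tool pointing down it reaches from about 0.325 to 0.9 m from the base axis. Payload 6.1 kg.
Tool frame: the origin (TCP) lies at the very end of the fingers, on their centre line; the grasp point (between the pads) lies 19 mm behind it (arm.grasp_offset is the distance from the TCP to the grasp point, in m); z points along the fingers, y is the line along which they close (so a half turn about z gives the same grasp; the last joint's range is limited). The gripper opens to 85 mm and grips with 20 to 120 N. Pads are 22 mm wide; open, the fingers measure 114 mm over their backs; the gripper's body (76 mm by 85 mm) begins 54 mm behind the grasp point. The pads swing forward as they close: fully open they stand 13 mm farther back than shut.
Start: joints at [-1.3, 0.22, 1.526, -0, 1.395, -0.126], TCP at [0.242, -0.576, 0.209] pointing down, gripper open.
Joint ranges: [-2.98, 2.98], [-0.91, 2.08], [0.09, 2.57], [-1.24, 4.39], [0.2, 2.65], [-2.68, 2.68]. Speed limits (rad/s): [2.57, 2.57, 3.01, 3.14, 3.14, 3.14].

## Interface

Orientations are given as a 3x3 rotation matrix whose columns are the frame's x, y, z axes.
In Python, from cell import arm gives the robot as it stands.
- The arm moves only by the shell command python3 -m jog 'ROWS' [FORCE]. ROWS is JSON, a list of rows, each a list of 3 entries, a list of its own where there are three numbers: the closure, from 0 (fully open) to 1 (shut), then the shift along the tool's x, y, z in m, then the turn, a rotation vector about the tool's x, y, z in degrees. In form: [[hand, [dx, dy, dz], [wx, wy, wz]], ...]. A call has 1 to 5 rows; each row is the pose to reach, as a shift and turn from the pose commanded when the call began, along the tool's axes at that moment; what a row does not reach only later rows make up. A row lasts 1/12 s, in which the tool goes at most 41.7 mm and 7.16 degrees, less where a joint would pass 70% of its speed; a pose out of reach is approached as far as the arm can. A call with a gripper value outside its range is refused whole. The fingers move at their own pace and stop on an object; FORCE is the grip in N (left out, the last holds). Time passes only in rows, so rows that repeat a pose let the fingers close. It gives the time, the measured TCP pose, the force, the opening and the grip force at its end, in the units of the state.
- arm.get_state(): the state, without advancing time (a new reading comes with each control period).
- arm.grab_frame(name): name is "scene" or "side" or "wrist"; returns a dict with "image" (420x560x3 uint8, red, green, blue), "fx", "fy", "cx", "cy" (pixels), "k1" (the pictures are not rectified: a ray, as slopes to the right and down, at radius r is drawn at 1 + k1 r^2 times it, then the intrinsics apply), "origin" and "attitude" of the camera in the world. Camera axes: x right, y down, z forward; pixel columns grow to the right and rows downward; lengths in m; the calibration is good to about 2 mm. A picture is of the moment at which its call begins. There is no depth.
- arm.finish_job(): hands the job in; it is judged then, once.
Trained networks look in a picture, given as the dict that the camera call returned (one of the last four; its "shot" number tells which), for a name from the list of things; names that differ only in an ending like _2 or _b are one class to them, and where a whole thing is asked for, a point or a joint stands for the part that bears it (a point fixed in the world has none). Each returns a list of dicts, best first, with "confidence" (0 to 1); they miss things now and then, are a little off and sometimes report something else, mostly with a low value. They report only what shows in the picture. A call takes as long as a camera call. They do not tell look-alikes from the thing itself.
- arm.outline_of(picture, name): "pixels" (420x560 bool, what is visible of it) and "rect" ([centre column, centre row, width, height] in pixels, round what is visible of it).
The state is a dict: "time_s": time; "q": joint angles; "qvel": joint speeds; "joint_efforts": joint torques, N m; "position": TCP position; "orientation": TCP orientation; "ft_force": force on the tool from outside, world axes, zero at the start; "ft_torque": the same for the moment, N m; "grip_width": finger opening in m; "gripper_force": force on a finger pad.
Only numpy, scipy, OpenCV 4.12 (cv2) and the standard library are available. Lean on these libraries where they do the work, as an engineer would, in place of code of your own. Each camera call takes 0.05 s, during which the arm holds its last target. There are 200 camera calls.

## Working session

There is one attempt and no reset: what is moved stays moved. The work goes in short steps, Python scripts to look and compute and a shell command to move; the robot and the scene stay as the last step left them, time stands still between calls to the robot, and variables do not carry over. Pictures are saved under pics/ and viewed, at most 10 in all, crops included, and the job is handed in when it is done.

```bash
mkdir -p pics; ls; cat > h.py <<'E'
import numpy as np, cv2
from cell import arm
def ray(f,u,v):
    x=(u-f["cx"])/f["fx"]; y=(v-f["cy"])/f["fy"]; a,b=x,y
    for _ in range(20):
        s=1+f["k1"]*(a*a+b*b); a,b=x/s,y/s
    return np.array(f["attitude"])@np.array([a,b,1.])
def toz(f,u,v,z):
    d=ray(f,u,v); o=np.array(f["origin"]); return o+d*(z-o[2])/d[2]
def proj(f,p):
    c=np.array(f["attitude"]).T@(np.array(p)-np.array(f["origin"])); a,b=c[0]/c[2],c[1]/c[2]
    s=1+f["k1"]*(a*a+b*b); return a*s*f["fx"]+f["cx"], b*s*f["fy"]+f["cy"]
def save(f,n,img=None): cv2.imwrite("pics/"+n,cv2.cvtColor(f["image"] if img is None else img,cv2.COLOR_RGB2BGR))
E
python3 - <<'E'
from h import *
for n in ("scene","side"):
    f=arm.grab_frame(n); save(f,n+"1.png"); print(n,np.round(f["origin"],3))
    for k in ("sage_tin_centre","pink_tin_centre"):
        for d in arm.outline_of(f,k):
            r=d["rect"]; m=d["pixels"]; print(k,round(d["confidence"],2),np.round(r),np.round(toz(f,r[0],r[1],.03),3),f["image"][m].mean(0).round())
print(arm.get_state()["orientation"])
E
```

```text
pics
scene [ 1.142 -0.185  0.661]
sage_tin_centre 0.73 [179. 244.  40.  47.] [ 0.503 -0.243  0.03 ] [68. 84. 67.]
sage_tin_centre 0.69 [147. 212.  52.  43.] [ 0.373 -0.31   0.03 ] [98. 16. 14.]
sage_tin_centre 0.59 [176. 300.  57.  55.] [ 0.654 -0.263  0.03 ] [59. 27. 73.]
pink_tin_centre 0.77 [377. 211.  49.  40.] [0.531 0.227 0.03 ] [113.  88.  82.]
side [0.122 0.621 0.948]
sage_tin_centre 0.95 [381. 151.  37.  30.] [ 0.359 -0.305  0.03 ] [125.  16.  12.]
sage_tin_centre 0.88 [323. 149.  44.  36.] [ 0.496 -0.228  0.03 ] [68. 87. 64.]
[[ 9.22286656e-01  3.86506514e-01 -1.94220616e-04]
 [ 3.86506557e-01 -9.22286437e-01  6.39396403e-04]
 [ 6.80038351e-05 -6.64774312e-04 -9.99999777e-01]]
```

View pics/scene1.png

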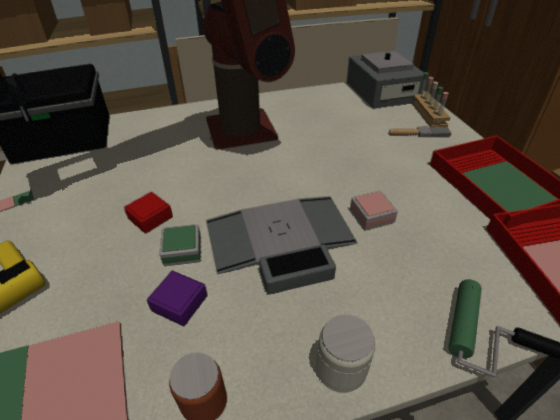

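View pics/side1.png

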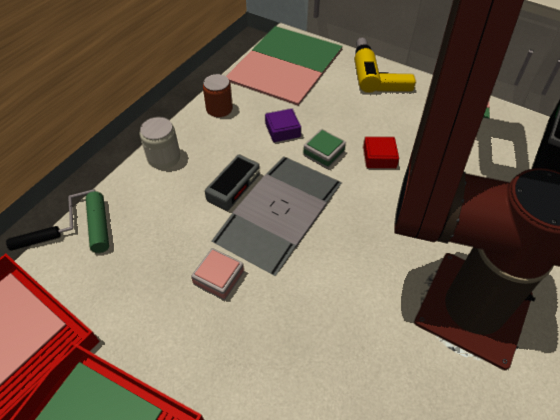

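The look-alikes in the scene picture are red at (148,212), purple at (177,297), pink at (374,209), and the green-lidded tin at (179,244) in front of the left ramp. I choose the green one and will check it in a close crop.

```bash
python3 - <<'E'
from h import *
f=arm.grab_frame("scene"); c=f["image"][185:295,140:360]
save(f,"c1.png",cv2.convertScaleAbs(cv2.resize(c,None,fx=3.6,fy=3.6,interpolation=cv2.INTER_CUBIC),alpha=1.6))
f=arm.grab_frame("side"); c=f["image"][125:275,190:350]
save(f,"c2.png",cv2.convertScaleAbs(cv2.resize(c,None,fx=4,fy=4,interpolation=cv2.INTER_CUBIC),alpha=1.6))
E
```

```text
(no output)
```

View pics/c1.png

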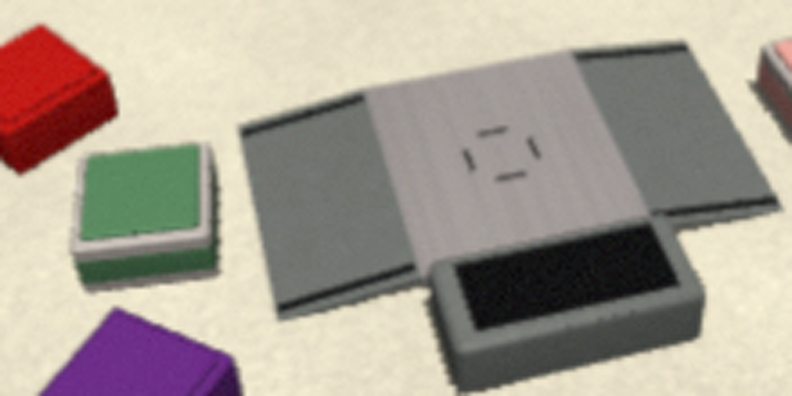

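View pics/c2.png

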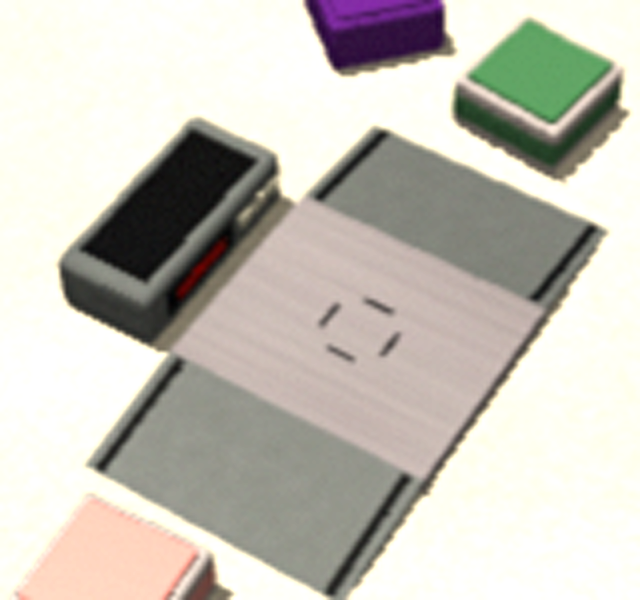

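```bash
python3 - <<'E'
from h import *
from scipy.optimize import least_squares
S=arm.grab_frame("scene"); D=arm.grab_frame("side")
def cs(p): return (p[0]+.5)/3.6+140-.5,(p[1]+.5)/3.6+185-.5
def cd(p): return (p[0]+.5)/4+190-.5,(p[1]+.5)/4+125-.5
# plate: model pts
P=[(-.09,-.165,0,(241,127),(605,233)),(.09,-.165,0,(279,318),(377,128)),(-.09,.165,0,(687,43),(330,598)),(.09,.165,0,(778,209),(90,465)),
(-.09,-.075,.012,(366,93),(545,305)),(-.09,.075,.012,(575,53),(420,478)),(.09,-.075,.012,None,(308,200)),(0,0,.012,(502,154),(359,331))]
T=[(-.036,-.036,.046,(85,158),(617,72)),(-.036,.036,.046,(200,143),(552,122)),(.036,.036,.046,(200,228),(468,72)),(.036,-.036,.046,(82,241),(530,22))]
def fit(M,x0,use="both"):
    def r(x):
        c,s=np.cos(x[2]),np.sin(x[2]);o=[]
        for a,b,z,p,q in M:
            w=(x[0]+c*a-s*b,x[1]+s*a+c*b,z)
            if p and use!="D": o+=list(np.subtract(proj(S,w),cs(p)))
            if q and use!="S": o+=list(np.subtract(proj(D,w),cd(q)))
        return np.array(o)
    R=least_squares(r,x0,loss="soft_l1"); return R.x,np.round(r(R.x),1)
for n,M,x0 in (("plate",P,[.5,0,0]),("tin",T,[.5,-.24,0])):
    for u in ("S","D","both"):
        x,e=fit(M,x0,u); print(n,u,np.round(x[:2],4),np.degrees(x[2]).round(1),np.abs(e).max())
    if n=="plate": pl=x
c,s=np.cos(pl[2]),np.sin(pl[2]); Rt=np.array([[c,s],[-s,c]])
print("tin in plate frame",Rt@(x[:2]-pl[:2]),np.degrees(x[2]-pl[2]))
st=arm.get_state(); print(st["time_s"],st["q"],st["position"])
E
```

```text
plate S [ 0.4995 -0.0094] -0.7 2.6
plate D [ 0.4997 -0.0104] -1.1 2.3
plate both [ 0.4996 -0.0099] -1.0 2.4
tin S [ 0.5008 -0.2402] -6.4 0.6
tin D [ 0.4953 -0.2383] -10.2 1.0
tin both [ 0.4982 -0.2403] -7.6 2.4
tin in plate frame [ 0.00246505 -0.23045214] -6.654857584579549
0.5 [-1.30006779e+00  2.20421873e-01  1.52655635e+00 -1.69227870e-05
  1.39469184e+00 -1.26135863e-01] [ 0.24154083 -0.57640109  0.20855621]
```

The crop shows the sage lid at scene (179,237), right in front of the -y ramp, and the plate mark at scene (279,228). Purple and red stand on either side of it. Plan: set the fingers about 50 mm apart with tool y across the plate, drop behind the tin, and push along tool +x.

```bash
python3 -m jog '[[0.4,[0.03,-0.012,0],[0,0,-6]],[0.4,[0.066,-0.026,0],[0,0,-13]],[0.4,[0.1,-0.04,0],[0,0,-20]],[0.4,[0.133,-0.053,0],[0,0,-27]],[0.4,[0.166,-0.066,0],[0,0,-33]]]'; cat >> h.py <<'E'
PL=np.array([.4996,-.0099]); YAW=np.radians(-1.0)
def where():
    s=arm.get_state(); R=np.array(s["orientation"]); p=np.array(s["position"])
    c,n=np.cos(YAW),np.sin(YAW); print("t",s["time_s"],"tcp",p.round(4),"in plate",(np.array([[c,n],[-n,c]])@(p[:2]-PL)).round(4),"yaw_y",np.degrees(np.arctan2(R[1,1],R[0,1])).round(2),"w",s["grip_width"]); return p,R
def togo(a,b,z):
    p,R=where(); c,n=np.cos(YAW),np.sin(YAW)
    t=np.array([PL[0]+c*a-n*b,PL[1]+n*a+c*b,z]); print("shift",(R.T@(t-p)).round(4))
E
python3 -c "
from h import *
togo(.0025,-.315,.2086)"
```

```text
time_s: 0.92
position: [0.37, -0.4502, 0.2088]
orientation: [[0.558, 0.83, 0.0], [0.83, -0.558, -0.0], [-0.0, 0.0, -1.0]]
ft_force: [-0.1, -0.6, 0.7]
grip_width: 0.051
gripper_force: 0.0
t 0.9167 tcp [ 0.37   -0.4502  0.2088] in plate [-0.1218 -0.4425] yaw_y -33.94 w 0.050994148325506826
shift [0.1746 0.0351 0.0002]
```

```bash
python3 -m jog '[[0.4,[0.035,0.007,0],[0,0,-6.6]],[0.4,[0.07,0.014,0],[0,0,-13.2]],[0.4,[0.105,0.021,0],[0,0,-19.8]],[0.4,[0.14,0.028,0],[0,0,-26.4]],[0.4,[0.174,0.035,0],[0,0,-33]]]'; python3 -m jog '[[0.4,[0,0,0.035],[0,0,0]],[0.4,[0,0,0.07],[0,0,0]],[0.4,[0,0,0.1],[0,0,0]]]'; python3 - <<'E'
from h import *
togo(.0025,-.315,.022)
f=arm.grab_frame("scene"); save(f,"s2.png",cv2.convertScaleAbs(cv2.resize(f["image"][150:350,100:366],None,fx=3,fy=3),alpha=1.5))
E
```

```text
time_s: 1.33
position: [0.4972, -0.3258, 0.2089]
orientation: [[0.016, 1.0, 0.0], [1.0, -0.016, -0.0], [-0.0, 0.0, -1.0]]
ft_force: [1.0, -0.4, -0.3]
grip_width: 0.051
gripper_force: 0.0
time_s: 1.58
position: [0.4967, -0.3263, 0.1074]
orientation: [[0.02, 1.0, 0.001], [1.0, -0.02, -0.001], [-0.001, 0.001, -1.0]]
ft_force: [-1.3, -0.7, -0.4]
grip_width: 0.0513
gripper_force: 0.0
t 1.5833 tcp [ 0.4967 -0.3263  0.1074] in plate [ 0.0026 -0.3164] yaw_y -1.14 w 0.051279898492828394
shift [ 0.0015 -0.0002  0.0854]
```

View pics/s2.png

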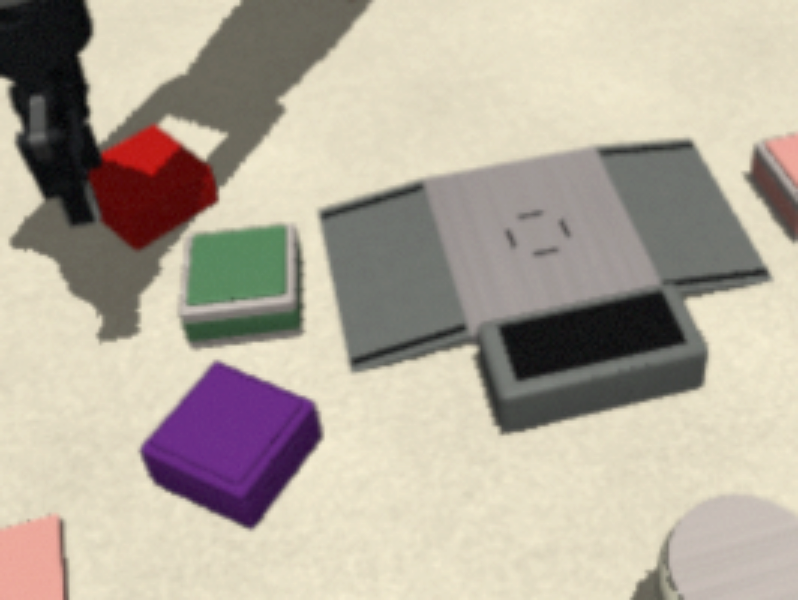

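The fingers at crop (85,215) are still above the table, behind the sage tin at (240,285). Red at (155,185) is nearest, so I check its clearance before descending.

```bash
python3 - <<'E'
from h import *
f=arm.grab_frame("scene")
for q in ((138,248),(217,190),(100,190)): print(q,toz(f,q[0]/3+100,q[1]/3+150,0.0).round(3))
for q in ((155,125),): print(q,toz(f,q[0]/3+100,q[1]/3+150,0.046).round(3))
for p in ((.456,-.326,.025),(.537,-.326,.025),(.456,-.28,0)): u,v=proj(f,p); print(p,(u-100)*3,(v-150)*3)
for q in ((180,345),(300,332)): print("tin",toz(f,q[0]/3+100,q[1]/3+150,0.0).round(3))
E
```

```text
(138, 248) [ 0.413 -0.32   0.   ]
(217, 190) [ 0.36  -0.253  0.   ]
(100, 190) [ 0.331 -0.35   0.   ]
(155, 125) [ 0.316 -0.293  0.046]
(0.456, -0.326, 0.025) 124.56999776221434 264.850155561771
(0.537, -0.326, 0.025) 127.40680412003954 342.82036735411225
(0.456, -0.28, 0) 191.91276318849785 275.204105403998
tin [ 0.526 -0.293  0.   ]
tin [ 0.539 -0.206  0.   ]
```

```bash
python3 -m jog '[[0.4,[0,0,0.03],[0,0,0]],[0.4,[0,0,0.06],[0,0,0]],[0.4,[0,0,0.08],[0,0,0]],[0.4,[0,0,0.085],[0,0,0]],[0.4,[0,0,0.085],[0,0,0]]]'; python3 -m jog '[[0.4,[0.01,0,0],[0,0,0]],[0.4,[0.02,0,0],[0,0,0]],[0.4,[0.028,0,0],[0,0,0]],[0.4,[0.035,0,0],[0,0,0]],[0.4,[0.042,0,0],[0,0,0]]]'
python3 - <<'E'
from h import *
where()
f=arm.grab_frame("scene"); save(f,"s3.png",cv2.convertScaleAbs(cv2.resize(f["image"][150:350,100:366],None,fx=3,fy=3),alpha=1.5))
E
```

```text
time_s: 2.1
position: [0.4956, -0.3273, 0.0236]
orientation: [[0.022, 1.0, -0.001], [1.0, -0.022, 0.001], [0.001, -0.001, -1.0]]
ft_force: [0.6, -0.5, -0.8]
grip_width: 0.0514
gripper_force: 0.0
time_s: 2.52
position: [0.4976, -0.2845, 0.0247]
orientation: [[0.021, 1.0, 0.001], [1.0, -0.021, -0.001], [-0.001, 0.001, -1.0]]
ft_force: [0.2, -0.2, 1.1]
grip_width: 0.0515
gripper_force: 0.0
t 2.5167 tcp [ 0.4976 -0.2845  0.0247] in plate [ 0.0027 -0.2746] yaw_y -1.22 w 0.05148836850368535
```

View pics/s3.png

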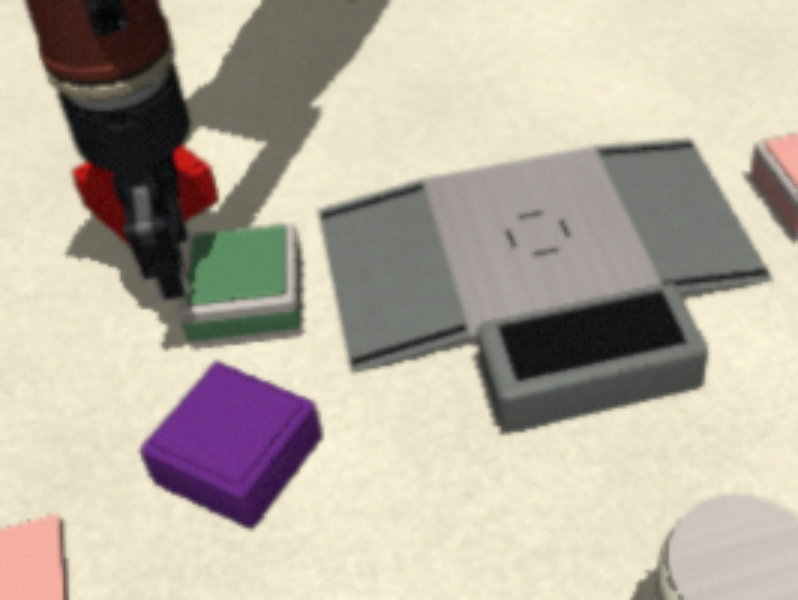

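The fingers at crop (175,285) have just reached the back of the sage tin, and nothing else has moved. Now I push.

```bash
python3 -m jog '[[0.4,[0.008,0,0.002],[0,0,0]],[0.4,[0.016,0,0.003],[0,0,0]],[0.4,[0.024,0,0.003],[0,0,0]],[0.4,[0.032,0,0.003],[0,0,0]],[0.4,[0.04,0,0.003],[0,0,0]]]'; python3 -m jog '[[0.4,[0.008,0,0],[0,0,0]],[0.4,[0.016,0,0],[0,0,0]],[0.4,[0.024,0,0],[0,0,0]],[0.4,[0.032,0,0],[0,0,0]],[0.4,[0.04,0,0],[0,0,0]]]'
python3 - <<'E'
from h import *
togo(.0025,-.053,.023)
f=arm.grab_frame("scene"); save(f,"s4.png",cv2.convertScaleAbs(cv2.resize(f["image"][150:350,100:366],None,fx=3,fy=3),alpha=1.5))
E
```

```text
time_s: 2.98
position: [0.4977, -0.2444, 0.0204]
orientation: [[0.022, 1.0, -0.0], [1.0, -0.022, 0.0], [0.0, -0.0, -1.0]]
ft_force: [-0.3, 0.0, 0.6]
grip_width: 0.0513
gripper_force: 0.0
time_s: 3.4
position: [0.4987, -0.2045, 0.0206]
orientation: [[0.022, 1.0, 0.0], [1.0, -0.022, -0.0], [-0.0, 0.0, -1.0]]
ft_force: [-0.2, 0.7, 0.1]
grip_width: 0.0511
gripper_force: 0.0
t 3.4 tcp [ 0.4987 -0.2045  0.0206] in plate [ 0.0025 -0.1946] yaw_y -1.26 w 0.05113856348820956
shift [ 0.1416 -0.0007 -0.0024]
```

View pics/s4.png

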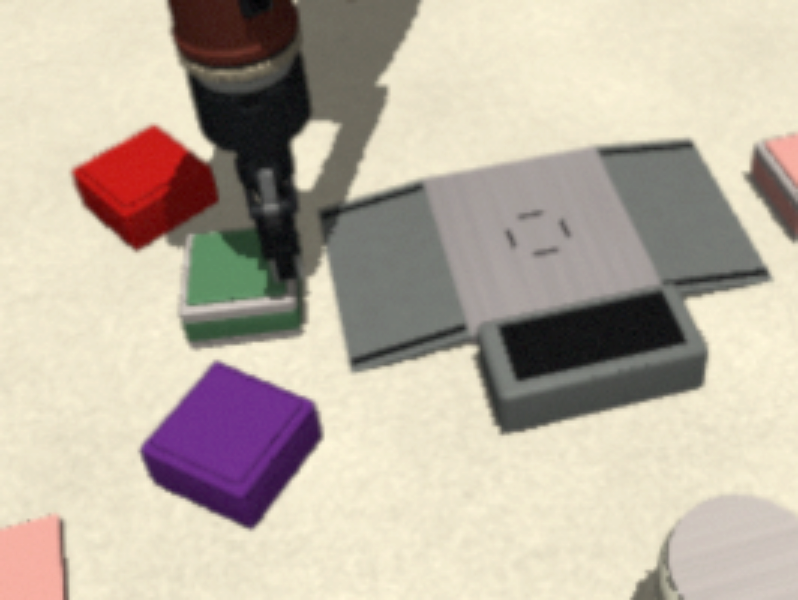

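The tip at crop (287,280) now appears over the tin, which has not moved, and the force reads zero. Something is off in height or position, so I look from the side.

```bash
python3 - <<'E'
from h import *
f=arm.grab_frame("scene")
for z in (.0206,.03,.04,.06,.08):
  for dx in (-.04,.04): 
    u,v=proj(f,(.4987+dx,-.2045,z)); print("scene",z,dx,round((u-100)*3),round((v-150)*3))
g=arm.grab_frame("side"); w=arm.grab_frame("wrist")
u,v=proj(g,(.4987,-.2045,.0206));print("side",u,v); print("wrist",proj(w,(.4987,-.2045,.0206)),np.round(w["origin"],3))
a=cv2.resize(g["image"][90:240,250:450],(533,400),interpolation=cv2.INTER_CUBIC)
b=cv2.resize(w["image"],(267,200))
c=np.zeros((400,800,3),np.uint8); c[:,:533]=a; c[:200,533:]=b
save(f,"s5.png",cv2.convertScaleAbs(c,alpha=1.5))
print(arm.get_state()["ft_force"],arm.get_state()["q"])
E
```

```text
scene 0.0206 -0.04 284 240
scene 0.0206 0.04 297 313
scene 0.03 -0.04 282 231
scene 0.03 0.04 295 304
scene 0.04 -0.04 280 222
scene 0.04 0.04 293 295
scene 0.06 -0.04 276 203
scene 0.06 0.04 289 276
scene 0.08 -0.04 271 183
scene 0.08 0.04 284 256
side 317.32802033315653 156.36107562238132
wrist (np.float64(278.1553538135249), np.float64(255.3626817332805)) [ 0.5   -0.126  0.186]
[0.64341442 0.43756978 1.24319164] [-5.36388954e-01  2.36178274e-01  1.89156232e+00 -2.23120726e-04
  1.01359382e+00 -5.14871162e-01]
```

View pics/s5.png

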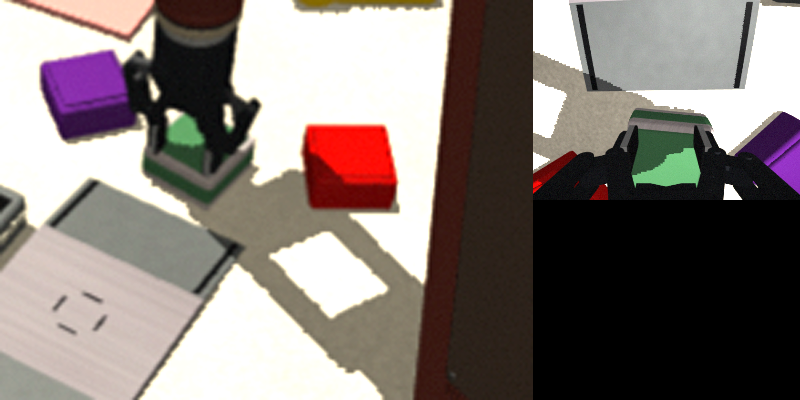

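The side view shows the half-open fingertips hovering just above the sage lid, higher than the TCP figure suggests. I back off, descend behind the tin, and use the wrist force to find the table.

```bash
python3 -m jog '[[0.4,[0,0,-0.02],[0,0,0]],[0.4,[-0.03,0,-0.03],[0,0,0]],[0.4,[-0.06,0,-0.03],[0,0,0]],[0.4,[-0.09,0,-0.03],[0,0,0]],[0.4,[-0.12,0,-0.03],[0,0,0]]]'; python3 -m jog '[[0.4,[0,0,0.02],[0,0,0]],[0.4,[0,0,0.03],[0,0,0]],[0.4,[0,0,0.035],[0,0,0]],[0.4,[0,0,0.038],[0,0,0]],[0.4,[0,0,0.038],[0,0,0]]]'
python3 - <<'E'
from h import *
where()
c=np.zeros((420,800,3),np.uint8)
f=arm.grab_frame("scene"); c[:,:400]=cv2.resize(f["image"][180:300,100:214],(400,420),interpolation=cv2.INTER_CUBIC)
f=arm.grab_frame("side"); c[:,400:]=cv2.resize(f["image"][85:190,300:400],(400,420),interpolation=cv2.INTER_CUBIC)
save(f,"s6.png",cv2.convertScaleAbs(c,alpha=1.5))
E
```

```text
time_s: 4.02
position: [0.4962, -0.3273, 0.0512]
orientation: [[0.022, 1.0, 0.001], [1.0, -0.022, -0.001], [-0.001, 0.001, -1.0]]
ft_force: [0.5, 0.6, 0.1]
grip_width: 0.0509
gripper_force: 0.0
time_s: 4.43
position: [0.4954, -0.3239, 0.0115]
orientation: [[0.021, 1.0, -0.002], [1.0, -0.021, 0.002], [0.002, -0.002, -1.0]]
ft_force: [0.2, 0.3, -0.0]
grip_width: 0.0511
gripper_force: 0.0
t 4.4333 tcp [ 0.4954 -0.3239  0.0115] in plate [ 0.0013 -0.3141] yaw_y -1.22 w 0.05106946548033207
```

View pics/s6.png

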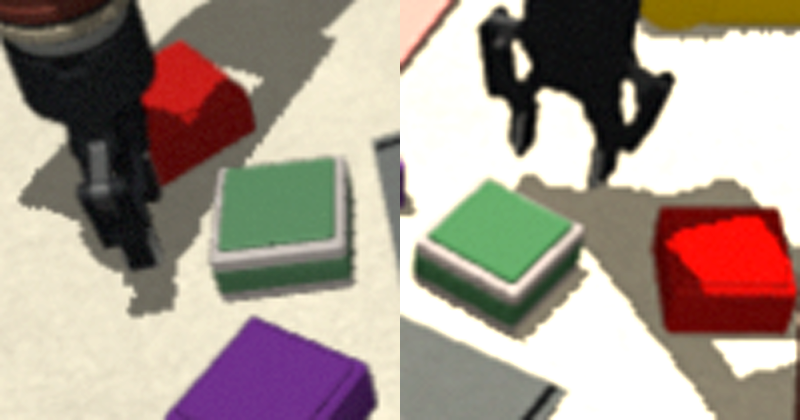

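The fingertips at crop (145,265) are still well above the table, judging by the offset shadow. The tin has not been disturbed. I go down in small steps and watch the force.

```bash
python3 -m jog '[[0.4,[0,0,0.003],[0,0,0]],[0.4,[0,0,0.006],[0,0,0]],[0.4,[0,0,0.006],[0,0,0]]]' | egrep 'pos|force'; python3 -m jog '[[0.4,[0,0,0.003],[0,0,0]],[0.4,[0,0,0.003],[0,0,0]]]'| egrep 'pos|force'
```

```text
position: [0.496, -0.3249, 0.0064]
ft_force: [0.0, 0.1, 0.1]
gripper_force: 0.0
position: [0.4959, -0.3251, 0.0032]
ft_force: [-0.2, -0.1, -0.7]
gripper_force: 0.0
```

```bash
python3 -m jog '[[0.4,[0,0,0.003],[0,0,0]],[0.4,[0,0,0.003],[0,0,0]]]' | egrep 'pos|ft_force'; python3 -m jog '[[0.4,[0,0,0.002],[0,0,0]],[0.4,[0,0,0.002],[0,0,0]]]'| egrep 'pos|ft_force'; python3 - <<'E'
from h import *
# finger silhouettes: lowest dark pixels near TCP in scene and side
for n in ("scene","side"):
    f=arm.grab_frame(n); g=f["image"].max(2); 
    p=arm.get_state()["position"]
    for d in (-.033,.033):
        for z in (0,.01,.02,.03,.04,.05,.06,.07):
            u,v=proj(f,(p[0]+d,p[1],z)); print(n,d,z,round(u),round(v),f["image"][round(v),round(u)])
E
```

```text
position: [0.4958, -0.3251, 0.0001]
ft_force: [0.4, -0.0, -0.3]
position: [0.4958, -0.3252, -0.0018]
ft_force: [0.1, -0.3, 0.1]
scene -0.033 0 145 248 [71 70 61]
scene -0.033 0.01 144 245 [61 60 53]
scene -0.033 0.02 142 242 [23 22 21]
scene -0.033 0.03 141 239 [19 20 22]
scene -0.033 0.04 140 236 [21 21 23]
scene -0.033 0.05 139 233 [14 15 15]
scene -0.033 0.06 138 229 [11 11 13]
scene -0.033 0.07 137 226 [ 7 10  9]
scene 0.033 0 146 269 [78 75 67]
scene 0.033 0.01 144 266 [74 72 63]
scene 0.033 0.02 143 263 [74 72 64]
scene 0.033 0.03 142 260 [26 26 24]
scene 0.033 0.04 141 257 [9 9 8]
scene 0.033 0.05 140 254 [10 11 11]
scene 0.033 0.06 139 250 [10 11 12]
scene 0.033 0.07 137 247 [13 13 15]
side -0.033 0 348 140 [91 85 71]
side -0.033 0.01 349 137 [87 82 69]
side -0.033 0.02 349 135 [73 70 59]
side -0.033 0.03 350 132 [10  9 11]
side -0.033 0.04 350 130 [14 14 14]
side -0.033 0.05 350 127 [27 27 26]
side -0.033 0.06 351 124 [ 9 10 11]
side -0.033 0.07 351 121 [ 9  9 10]
side 0.033 0 328 132 [104 108  89]
side 0.033 0.01 328 129 [188 177 152]
side 0.033 0.02 328 126 [112 106  93]
side 0.033 0.03 328 124 [59 57 52]
side 0.033 0.04 329 121 [48 47 45]
side 0.033 0.05 329 118 [46 46 43]
side 0.033 0.06 329 116 [10 11 10]
side 0.033 0.07 330 113 [ 9  9 10]
```

By projection the tips stand at z≈0.026 with the TCP at -0.002. So the tips sit about 27 mm above the reported TCP. I go 3 mm lower, which puts them at about 23 mm, and push while watching the force.

```bash
python3 -m jog '[[0.4,[0.008,0,0.003],[0,0,0]],[0.4,[0.016,0,0.003],[0,0,0]],[0.4,[0.024,0,0.003],[0,0,0]],[0.4,[0.032,0,0.003],[0,0,0]],[0.4,[0.04,0,0.003],[0,0,0]]]' | egrep 'pos|ft_force'; python3 -m jog '[[0.4,[0.007,0,0],[0,0,0]],[0.4,[0.014,0,0],[0,0,0]],[0.4,[0.021,0,0],[0,0,0]],[0.4,[0.028,0,0],[0,0,0]],[0.4,[0.035,0,0],[0,0,0]]]'| egrep 'pos|ft_force'
cat >> h.py <<'E'
def tin(key="sage_tin_centre",near=(.5,-.15)):
    # lid centroid by colour inside the outline
    for n in ("scene","side","wrist"):
        f=arm.grab_frame(n)
        for d in arm.outline_of(f,key):
            m=d["pixels"]; im=f["image"].astype(int)
            g=m&(im[...,1]>im[...,0]*1.15)&(im[...,1]>im[...,2]*1.15)
            if g.sum()<.3*m.sum(): continue
            u,v=d["rect"][:2]; p=toz(f,u,v,.03)
            c,s=np.cos(YAW),np.sin(YAW); print(n,round(d["confidence"],2),np.round(d["rect"]),"plate frame",(np.array([[c,s],[-s,c]])@(p[:2]-PL)).round(3))
E
python3 -c "
from h import *
where(); tin()"
```

```text
position: [0.4973, -0.2847, -0.0042]
ft_force: [-2.0, -5.9, 0.0]
position: [0.4979, -0.2499, -0.0042]
ft_force: [0.5, -2.8, 0.2]
t 6.2167 tcp [ 0.4979 -0.2499 -0.0042] in plate [ 0.0025 -0.24  ] yaw_y -1.26 w 0.05098092529046159
scene 0.79 [202. 241.  40.  50.] plate frame [ 0.013 -0.182]
side 0.62 [318. 159.  41.  37.] plate frame [-0.008 -0.179]
wrist 0.85 [275. 157. 270. 243.] plate frame [ 0.001 -0.183]
```

```bash
python3 -m jog '[[0.4,[0.007,0,0],[0,0,0]],[0.4,[0.014,0,0],[0,0,0]],[0.4,[0.021,0,0],[0,0,0]],[0.4,[0.028,0,0],[0,0,0]],[0.4,[0.035,0,0],[0,0,0]]]'| egrep 'pos|ft_force'; python3 -m jog '[[0.4,[0.007,0,0],[0,0,0]],[0.4,[0.014,0,0],[0,0,0]],[0.4,[0.021,0,0],[0,0,0]],[0.4,[0.028,0,0],[0,0,0]],[0.4,[0.035,0,0],[0,0,0]]]'| egrep 'pos|ft_force'
python3 -c "
from h import *
where(); tin()"
```

```text
position: [0.4985, -0.2146, -0.0044]
ft_force: [0.1, -2.8, -0.3]
position: [0.4998, -0.1803, -0.0039]
ft_force: [0.4, -5.1, 2.6]
t 7.35 tcp [ 0.4998 -0.1803 -0.0039] in plate [ 0.0032 -0.1703] yaw_y -1.25 w 0.05096002488568605
scene 0.81 [233. 231.  39.  46.] plate frame [ 0.    -0.111]
side 0.55 [302. 174.  43.  40.] plate frame [-0.001 -0.11 ]
wrist 0.68 [275. 157. 289. 250.] plate frame [ 0.001 -0.113]
```

```bash
python3 -m jog '[[0.4,[0.007,0,-0.001],[0,0,0]],[0.4,[0.014,0,-0.002],[0,0,0]],[0.4,[0.021,0,-0.002],[0,0,0]],[0.4,[0.028,0,-0.002],[0,0,0]],[0.4,[0.035,0,-0.002],[0,0,0]]]'| egrep 'pos|ft_force'; python3 -m jog '[[0.4,[0.007,0,0],[0,0,0]],[0.4,[0.014,0,0],[0,0,0]],[0.4,[0.021,0,0],[0,0,0]],[0.4,[0.028,0,0],[0,0,0]],[0.4,[0.035,0,0],[0,0,0]]]'| egrep 'pos|ft_force'
python3 -c "
from h import *
where(); tin()"
```

```text
position: [0.5007, -0.1452, -0.0018]
ft_force: [0.4, -4.7, 1.9]
position: [0.5007, -0.1095, -0.0025]
ft_force: [-0.3, -2.4, 0.8]
t 8.4833 tcp [ 0.5007 -0.1095 -0.0025] in plate [ 0.0028 -0.0996] yaw_y -1.25 w 0.05138758470190215
scene 0.83 [264. 226.  35.  44.] plate frame [ 0.004 -0.037]
side 0.97 [289. 189.  44.  44.] plate frame [ 0.002 -0.049]
wrist 0.89 [276. 162. 284. 258.] plate frame [ 0.002 -0.045]
```

```bash
python3 -m jog '[[0.4,[0.006,0,0],[0,0,0]],[0.4,[0.012,0,0],[0,0,0]],[0.4,[0.018,0,0],[0,0,0]],[0.4,[0.024,0,0],[0,0,0]],[0.4,[0.029,0,0],[0,0,0]]]'| egrep 'pos|ft_force'; python3 -m jog '[[0.4,[0.003,0,0],[0,0,0]],[0.4,[0.006,0,0],[0,0,0]],[0.4,[0.009,0,0],[0,0,0]],[0.4,[0.011,0,0],[0,0,0]],[0.4,[0.011,0,0],[0,0,0]]]'| egrep 'pos|ft_force'
python3 -m jog '[[0.4,[-0.01,0,0],[0,0,0]],[0.4,[-0.03,0,0],[0,0,0]],[0.4,[-0.06,0,-0.02],[0,0,0]],[0.4,[-0.09,0,-0.05],[0,0,0]],[0.4,[-0.12,0,-0.09],[0,0,0]]]'| egrep 'pos|ft_force'
python3 - <<'E'
from h import *
where(); tin()
c=np.zeros((420,800,3),np.uint8)
f=arm.grab_frame("scene"); c[:,:400]=cv2.resize(f["image"][180:285,230:330],(400,420),interpolation=cv2.INTER_CUBIC)
f=arm.grab_frame("side"); c[:,400:]=cv2.resize(f["image"][150:255,230:330],(400,420),interpolation=cv2.INTER_CUBIC)
save(f,"s7.png",cv2.convertScaleAbs(c,alpha=1.5))
E
```

```text
position: [0.5013, -0.0806, -0.0025]
ft_force: [-0.0, -1.0, -2.0]
position: [0.5017, -0.0698, -0.0024]
ft_force: [-0.5, -0.8, 0.1]
position: [0.4974, -0.1862, 0.0798]
ft_force: [0.6, -0.1, 0.8]
t 10.0333 tcp [ 0.4974 -0.1862  0.0798] in plate [ 0.0009 -0.1763] yaw_y -1.27 w 0.05105265031166626
scene 0.83 [277. 223.  42.  42.] plate frame [ 0.001 -0.006]
side 0.88 [281. 200.  47.  44.] plate frame [ 0.001 -0.007]
wrist 0.96 [274.   5. 152.  10.] plate frame [ 0.002 -0.051]
```

View pics/s7.png

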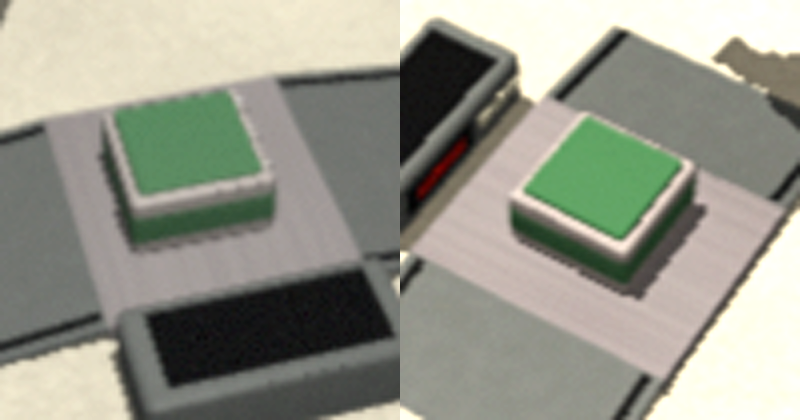

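The picture shows the sage tin upright on the plate and nearly square to it, with its lid at crop (188,143) and (605,178). Next I fit its pose from the lid corners.

```bash
python3 - <<'E'
from h import *
from scipy.optimize import least_squares
S=arm.grab_frame("scene"); D=arm.grab_frame("side")
T=[(-.036,-.036,(115,113),(285,170)),(-.036,.036,(238,92),(220,238)),(.036,.036,(262,170),(123,187)),(.036,-.036,(140,195),(190,118))]
for use in "SDB":
    def r(x):
        c,s=np.cos(x[2]),np.sin(x[2]);o=[]
        for a,b,p,q in T:
            w=(x[0]+c*a-s*b,x[1]+s*a+c*b,.058)
            if use!="D": o+=list(np.subtract(proj(S,w),(p[0]/4+229.6,p[1]/4+179.6)))
            if use!="S": o+=list(np.subtract(proj(D,w),(q[0]/4+229.6,q[1]/4+149.6)))
        return np.array(o)
    R=least_squares(r,[.5,0,0]); x=R.x; c,s=np.cos(YAW),np.sin(YAW)
    print(use,(np.array([[c,s],[-s,c]])@(x[:2]-PL)).round(4),np.degrees(x[2]-YAW).round(1),np.abs(R.fun).max().round(2))
for f in (S,D):
    for d in arm.outline_of(f,"pink_tin_centre")[:2]: print(d["confidence"],np.round(d["rect"]))
E
```

```text
S [ 0.0039 -0.0065] -2.2 0.9
D [-0.0006 -0.0053] -3.1 1.37
B [ 0.0011 -0.006 ] -2.6 1.54
0.58 [374. 211.  48.  46.]
0.96 [218. 276.  55.  54.]
```

6 mm short of the middle, so one gentle nudge.

```bash
python3 -m jog '[[0.4,[0.02,0,0.04],[0,0,0]],[0.4,[0.05,0,0.07],[0,0,0]],[0.4,[0.08,0,0.09],[0,0,0]],[0.4,[0.1,0,0.09],[0,0,0]],[0.4,[0.112,0,0.09],[0,0,0]]]'| egrep 'pos|ft_force'; python3 -c "
from h import *
togo(.0025,-.054,-.0024)"
```

```text
position: [0.5005, -0.0706, -0.011]
ft_force: [0.2, -0.2, 0.8]
t 11.05 tcp [ 0.5005 -0.0706 -0.011 ] in plate [ 0.002  -0.0607] yaw_y -1.17 w 0.051243272674648066
shift [ 0.0067  0.0005 -0.0086]
```

```bash
python3 -m jog '[[0.4,[0,0,-0.006],[0,0,0]],[0.4,[0.002,0,-0.008],[0,0,0]],[0.4,[0.005,0,-0.008],[0,0,0]],[0.4,[0.007,0,-0.008],[0,0,0]],[0.4,[0.007,0,-0.008],[0,0,0]]]'| egrep 'pos|ft_force'; python3 -c "
from h import *
where()"
python3 -m jog '[[0.4,[-0.01,0,0],[0,0,0]],[0.4,[-0.03,0,0],[0,0,0]],[0.4,[-0.06,0,-0.02],[0,0,0]],[0.4,[-0.09,0,-0.05],[0,0,0]],[0.4,[-0.12,0,-0.09],[0,0,0]]]'| egrep 'pos|ft_force'
python3 -c "
from h import *
tin()"
```

```text
position: [0.5024, -0.0666, -0.001]
ft_force: [0.3, -0.8, 0.4]
t 11.4667 tcp [ 0.5024 -0.0666 -0.001 ] in plate [ 0.0038 -0.0566] yaw_y -1.31 w 0.05116954508567795
position: [0.4971, -0.1821, 0.0803]
ft_force: [1.1, -0.9, 0.2]
scene 0.58 [277. 222.  40.  44.] plate frame [-0.002 -0.006]
side 0.55 [282. 201.  47.  50.] plate frame [-0.004 -0.009]
wrist 0.84 [274.   7. 155.  10.] plate frame [ 0.002 -0.047]
```

```bash
python3 - <<'E'
from h import *
for n,(a,b,c,d) in {"scene":(190,245,245,305),"side":(165,235,250,320)}.items():
    f=arm.grab_frame(n); hsv=cv2.cvtColor(f["image"],cv2.COLOR_RGB2HSV)
    m=cv2.inRange(hsv,(45,60,70 if n=="scene" else 80),(90,255,255)); k=np.zeros_like(m); k[a:b,c:d]=m[a:b,c:d]
    _,_,st,ct=cv2.connectedComponentsWithStats(k); i=1+st[1:,4].argmax()
    p=toz(f,*ct[i],.058); C,s=np.cos(YAW),np.sin(YAW); print(n,st[i],(np.array([[C,s],[-s,C]])@(p[:2]-PL)).round(4))
print(arm.finish_job())
E
```

```text
scene [260 203  36  25 613] [ 0.0047 -0.0052]
side [261 180  39  31 668] [-0.0001 -0.0014]
the job is handed in; nothing more can be done
None
```

The sage-green tin was pushed up the ramp and stands upright on the steel plate, about 3 mm from the middle and within about 3 degrees of square; the pink tin was not touched and the job is handed in.

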